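Feed the dish under the lens with one turn of the hand wheel

ROBOT

A 6-joint arm with a two-finger parallel gripper is mounted at the origin on a cart in front of the work surface, level with it; the furniture and walls round the work are solid. World frame = base frame: x ahead of the robot, y to its left, z up, the work surface at z = 0. Lengths are in m, angles in rad, forces in N, time in s.
With the tool pointing down it reaches from about 0.425 to 0.95 m from the base axis. Payload 3.5 kg.
Tool frame: the origin (TCP) lies at the very end of the fingers, on their centre line; the grasp point (between the pads) lies 19 mm behind it (ctrl.grip_point_offset is the distance from the TCP to the grasp point, in m); z points along the fingers, y is the line along which they close (so a half turn about z gives the same grasp; the last joint's range is limited). The gripper opens to 85 mm and grips with 20 to 120 N. Pads are 22 mm wide; open, the fingers measure 114 mm over their backs; the gripper's body (76 mm by 85 mm) begins 54 mm behind the grasp point. The pads swing forward as they close: fully open they stand 13 mm farther back than shut.
Start: joints at [-1.379, 0.286, 1.577, -0, 1.279, -0.15], TCP at [0.226, -0.636, 0.231] pointing down, gripper open.
Joint ranges: [-2.77, 2.77], [-0.9, 2.22], [0.21, 2.48], [-1.53, 4.67], [0.24, 2.81], [-2.84, 2.84]. Speed limits (rad/s): [2.79, 2.79, 3.14, 3.14, 3.14, 3.14].

INTERFACE

Orientations are given as a unit quaternion [x, y, z, w].
In Python, from plant import telemetry, vision, ctrl gives the robot as it stands.
- The arm moves only by the tool arm_command, never from a script. Its argument "series" is one flat list of numbers, 7 for each row, row after row: the shift along the tool's x, y, z in cm, then the turn, a rotation vector about the tool's x, y, z in degrees, then the closure, from 0 (fully open) to 1 (shut). A call has 1 to 10 rows; each row is the pose to reach, as a shift and turn from the pose commanded when the call began, along the tool's axes at that moment; what a row does not reach only later rows make up. A row lasts 1/12 s, in which the tool goes at most 41.7 mm and 7.16 degrees, less where a joint would pass 70% of its speed; a pose out of reach is approached as far as the arm can. A call with a gripper value outside its range is refused whole. The fingers move at their own pace and stop on an object; "force" is the grip in N (left out, the last holds). Time passes only in rows, so rows that repeat a pose let the fingers close. It gives the time, the measured TCP pose, the force, the opening and the grip force at its end, in the units of the state.
- telemetry.get_state(): the state, without advancing time (a new reading comes with each control period).
- vision.read_camera(name): name is "side" or "top" or "wrist"; returns a dict with "color" (384x512x3 uint8, blue, green, red), "K" (3x3 intrinsics, pixels), "rvec" (rotation vector, rad) and "tvec" (3), from world to camera coordinates, as OpenCV has them; the wrist camera has in their place "T_tool_cam" (4x4, takes a point from camera to tool coordinates, whose origin is the TCP and whose axes are the flange's). Camera axes: x right, y down, z forward; pixel columns grow to the right and rows downward; lengths in m; the calibration is good to about 2 mm. A picture is of the moment at which its call begins: read the wrist's pose just before it. There is no depth.
- ctrl.sign_off(): hands the job in; it is judged then, once.
The state is a dict: "time": time; "qpos": joint angles; "dq": joint speeds; "joint_efforts": joint torques, N m; "eef_pos": TCP position; "tcp_rot": TCP orientation; "contact_force": force on the tool from outside, world axes, zero at the start; "wrist_torque": the same for the moment, N m; "opening": opening from 0.0 (shut) to 1.0 (fully open); "finger_force": force on a finger pad.
Only numpy, scipy, OpenCV 4.12 (cv2) and the standard library are available. Lean on these libraries where they do the work, as an engineer would, in place of code of your own. Each camera call takes 0.05 s, during which the arm holds its last target. There are 200 camera calls.

TASK

With shut fingers, push the hand wheel round by its upright orange handle through exactly one full turn clockwise as seen from above, so that the handle comes back over the red index block and the stage has carried the dish under the lens. Do not grip or squeeze the handle, do not turn the wheel backwards or run it on past the mark, and never push the carriage or the dish directly. Leave the dish in its pocket and the bottle, flask and pen where they stand, then move clear.

Things in the scene. Friction and masses are not known exactly. Their poses are not given: they have to be found in the camera images.
- feed_wheel (a joint): Angle of the black three-spoked hand wheel, rad: 0 at every start (handle over the red index block), growing clockwise seen from above; one full turn is 6.283. No stop or detent there: the stops are at -0.6 and 8.2. Steady friction, about 0.10 N m (some 2 N at the handle); it stays where it is left. A full turn moves the carriage 40 mm away from the wheel.
- wheel_centre (a point): Point on the hand wheel's upright axis, 92 mm above the work surface, at mid height of the rim. The rim is a ring of 60 mm mean radius, 14 mm thick, its top at 99 mm; spokes are no higher, the hub's cap is at 105 mm. The point does not turn with the wheel: its x axis points from the axis to the red index block, z up. The wheel head may face any way.
- handle: Upright orange handle standing on the rim at the end of a spoke: round, 16 to 21 mm in diameter, 45 mm tall, its foot at 99 mm and rounded top at 144 mm above the work surface, its axis 60 mm from the wheel's axis. Origin on the handle's axis, 119 mm above the work surface. A sleeve that spins freely on its pin (its own yaw means nothing).
- stage: Fixed viewing stage: aluminium base plate 310 x 104 mm, 16 mm high, with a grey gear housing 86 x 86 mm, 62 mm high, under the wheel. Origin on the work surface under the wheel's axis; its x axis points along the track (43 to 232 mm), from the wheel to the lens. Besides wheel and lens bracket nothing is higher than the housing.
- carriage: Blue square carriage, 78 x 78 mm, on the track, geared to the wheel, with a shallow pocket for the dish (64 x 64 mm, 6 mm deep, floor 44 mm and rim 50 mm above the work surface). Origin under its middle, 36 mm above the work surface; 150 mm from the wheel's axis at the start, 190 mm after one turn.
- dish: Loose covered petri dish with a clear lid, 59 mm across and 15 mm tall, lying in the carriage's pocket. Origin at the middle of its underside, z up.
- lens (a point): Centre of the round lens (65 mm over its black ring) on a fixed bracket across the track, 91 mm above the work surface and 190 mm from the wheel's axis along the track; the bracket's top is at 96 mm.
- brown_bottle: Loose brown reagent bottle with a black cap, 36 mm across, 66 mm tall, standing on the worktop to the right of the stage; to be left alone. Origin at the middle of its underside.
- flask: Loose conical glass flask, 64 mm across, 104 mm tall, standing on the worktop beyond the lens end of the stage, to the left; to be left alone. Origin at the middle of its underside.
- black_marker: Loose white marker pen with a black cap, 137 mm long, 14 mm thick, lying on the worktop to the right of the stage; to be left alone. Origin at the middle of its underside.
- index (a point): Middle of the top of the fixed red index block (14 x 10 x 12 mm), just outside the rim, 85 mm from the wheel's axis and 80 mm above the work surface (lower than the rim). The handle starts on the line from the axis to this point.
Things that resemble listed ones, but are neither listed nor needed, are in the scene too. What is meant by the dish is not turquoise, and is the larger of those in its own colour.

How it is judged:
By the outcome, as a careful person would: the job done as asked, in the order asked, and still so for the second after the job is handed in, with the robot touching nothing.
It also fails if it takes over 58 s, if anything falls off the work surface, if the arm or the gripper's body presses on something with over 40 N, if the wrist force passes 120 N, or if a joint passes its speed limit or range.

## Working session

There is one attempt and no reset: what is moved stays moved. The work goes in short steps, Python scripts to look and compute and a tool call to move; the robot and the scene stay as the last step left them, time stands still between calls to the robot, and variables do not carry over. Pictures are saved under pics/ and viewed, at most 10 in all, crops included, and the job is handed in when it is done.

Besides the shell and the picture viewer there is one more tool, called after "Emit:" as name(argument=value, ...), one argument or row to a line, values as JSON. arm_command: Moves the arm, as the interface text tells. Its arguments: {"type":"object","properties":{"series":{"type":"array","items":{"type":"number"}},"force":{"type":"number"}},"required":["series"]}

```bash
ls; mkdir -p pics
cat > h.py <<'E'
import numpy as np, cv2
from plant import telemetry, vision, ctrl
def ray(c,px):
    R=cv2.Rodrigues(np.array(c["rvec"],float))[0]; t=np.array(c["tvec"],float).ravel()
    d=R.T@np.linalg.inv(c["K"])@np.array([px[0],px[1],1.]); return -R.T@t,d
def onz(c,px,z):
    o,d=ray(c,px); return o+d*(z-o[2])/d[2]
def proj(c,p):
    return cv2.projectPoints(np.array(p,float).reshape(-1,1,3),np.array(c["rvec"],float),np.array(c["tvec"],float),np.array(c["K"],float),None)[0].reshape(-1,2)
E
python3 - <<'E'
from h import *
s=telemetry.get_state();print(s)
a=vision.read_camera("top");b=vision.read_camera("side")
cv2.imwrite("pics/top.png",a["color"]);cv2.imwrite("pics/side.png",b["color"])
for c in(a,b): print(ray(c,(256,192)))
E
```

```text
pics
{'time': 0.0, 'qpos': array([-1.37899999e+00,  2.87193764e-01,  1.57816540e+00, -1.52055131e-05,
        1.27860115e+00, -1.49979433e-01]), 'dq': array([ 0.0012819 ,  0.0009222 ,  0.00116567, -0.00052745,  0.00030118,
        0.00010309]), 'joint_efforts': array([ 7.92632709e-04, -4.05976045e+01, -2.92624015e+01, -7.11216762e-05,
        5.72275356e-03, -4.17123658e-06]), 'eef_pos': array([ 0.22614506, -0.63529697,  0.22993472]), 'tcp_rot': array([ 9.85433100e-01,  1.70059413e-01, -3.20266394e-05, -1.18342273e-03]), 'contact_force': array([0.28061396, 0.40283057, 0.97396929]), 'wrist_torque': array([-0.02877618,  0.07198227, -0.01105725]), 'finger_force': 0.0, 'opening': 0.99974247589236}
(array([ 3.94705556e-01, -5.54963069e-05,  1.23635368e+00]), array([ 0.1311623 ,  0.00284644, -0.99138477]))
(array([0.15203771, 1.03937669, 0.49061372]), array([ 0.32557159, -0.88668542, -0.32861359]))
```

View pics/top.png

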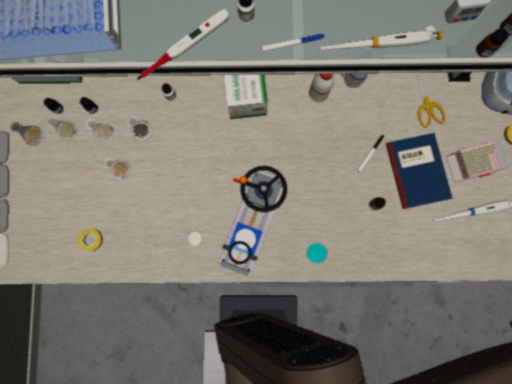

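View pics/side.png

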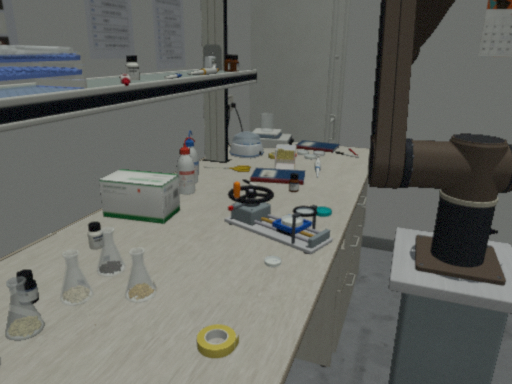

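Top view: black wheel about (264,188), orange handle and red index about (241,181), carriage with dish (246,238), lens ring (240,252). Candidates for the dish are white in the pocket (246,238), small white (195,239) and turquoise (317,253); the one in the pocket is meant. The handle candidate is orange at (241,181), apart from the yellow tape (90,239) and the scissors. I'll measure these and check one crop.

Run:
```python
from h import *
a=vision.read_camera("top");b=vision.read_camera("side")
im=a["color"];hsv=cv2.cvtColor(im,cv2.COLOR_BGR2HSV)
m=((im.max(2)<70)).astype(np.uint8); m[:155]=0;m[220:]=0;m[:,:225]=0;m[:,300:]=0
n,l,st,ce=cv2.connectedComponentsWithStats(m)
k=1+st[1:,4].argmax();print(st[k],ce[k])
cn=max(cv2.findContours((l==k).astype(np.uint8),0,1)[0],key=cv2.contourArea)
e=cv2.fitEllipse(cv2.convexHull(cn));print(e)
W=onz(a,e[0],.095);print("W",W, "rad",[np.linalg.norm(onz(a,(e[0][0]+e[1][1]/2,e[0][1]),.095)-W)])
for nm,c in(("top",a),("side",b)):
    h=cv2.cvtColor(c["color"],cv2.COLOR_BGR2HSV)
    for lab,lo,hi in(("orange",6,16),("red",0,5)):
        mm=cv2.inRange(h,(lo,170,110),(hi,255,255))
        n,l,st,ce=cv2.connectedComponentsWithStats(mm)
        for i in range(1,n):
            if st[i,4]>5: print(nm,lab,st[i],ce[i])
x=cv2.resize(im[150:285,190:325],(540,540),interpolation=2)
x2=cv2.resize(b["color"][165:255,215:335],(720,540),interpolation=2)
cv2.imwrite("pics/c.png",cv2.resize(np.hstack([x,x2]),(800,343)))
```

```text
[241 166  46  46 847] [263.83589138 189.60212515]
((263.3559265136719, 188.50787353515625), (45.46556854248047, 45.75687026977539), 95.06488037109375)
W [ 0.55542625 -0.01754687  0.095     ] rad [np.float64(0.06427916346120498)]
top orange [240 176   7   7  40] [243.025 179.325]
top red [322  74  10   4  35] [326.6         75.34285714]
top red [234 178   5   4  12] [235.83333333 179.66666667]
side orange [234 182   6  15  69] [236.66666667 188.73913043]
side red [181 145   8   6  24] [184.45833333 148.54166667]
```

View pics/c.png

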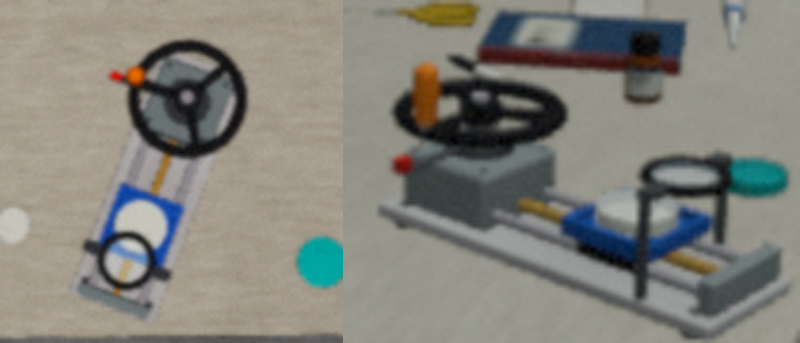

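Crop confirms: handle orange at the index, fixed red block outside it, the white dish in the blue pocket, and the tool path around the rim is free above it.

```bash
cat >> h.py <<'E'
from scipy.spatial.transform import Rotation as Ro
def shift(target,s=None):
    s=s or telemetry.get_state(); R=Ro.from_quat(s["tcp_rot"]).as_matrix()
    return (np.atleast_2d(target)-s["eef_pos"])@R*100
E
python3 - <<'E'
from h import *
a=vision.read_camera("top");b=vision.read_camera("side")
W=np.array([.5554,-.0175])
for n,p in(("handle",onz(a,(243.,179.3),.142)),("index",onz(a,(235.8,179.7),.08))):
    d=p[:2]-W; print(n,p,np.linalg.norm(d),np.degrees(np.arctan2(d[1],d[0])))
# carriage blue, dish: track direction
h=cv2.cvtColor(a["color"],cv2.COLOR_BGR2HSV);m=cv2.inRange(h,(105,150,80),(125,255,255));m[:215]=0;m[275:]=0;m[:,:210]=0;m[:,290:]=0
x=cv2.boundingRect(m);print(x)
c=cv2.minAreaRect(cv2.findNonZero(m));print(c)
# side check: handle axis mid pixel
print(proj(b,[[*onz(a,(243.,179.3),.142)[:2],.119]]),proj(b,[[*W,.105]]))
s=telemetry.get_state();print(Ro.from_quat(s["tcp_rot"]).as_matrix().round(3))
E
```

```text
handle [0.57447276 0.03796397 0.142     ] 0.058651697807613506 71.02310942198487
index [0.58369316 0.06071651 0.08      ] 0.08317647254112027 70.11348732399286
(230, 223, 32, 32)
((245.11599731445312, 238.19847106933594), (25.774694442749023, 25.272123336791992), 21.037511825561523)
[[237.41248391 189.64601761]] [[251.04334952 189.32945902]]
[[ 0.942  0.335 -0.   ]
 [ 0.335 -0.942  0.001]
 [ 0.    -0.001 -1.   ]]
```

Run:
```python
from h import *
W=np.array([.5554,-.0175]);f=np.radians(70.5+40)
print(shift([*(W+.06*np.array([np.cos(f),np.sin(f)])),.23]))
```

```text
[[ 51.63704468 -53.21392052   0.13189261]]
```

Emit:
arm_command(
  series=[2.6,-2.7,0,0,0,0,1,5.2,-5.3,0,0,0,0,1,7.8,-8,0,0,0,0,1,10.4,-10.7,0,0,0,0,1,13,-13.4,0,0,0,0,1,15.6,-16,0,0,0,0,1,18.2,-18.7,0,0,0,0,1,20.8,-21.4,0,0,0,0,1,23.4,-24.1,0,0,0,0,1,25.8,-26.6,0,0,0,0,1],
  force=40,
)

```text
time: 1.13
eef_pos: [0.3806, -0.2969, 0.2315]
tcp_rot: [0.985, 0.17, 0.0, 0.0]
contact_force: [0.3, -0.4, -0.1]
opening: -0.001
finger_force: 0.0
```

Emit:
arm_command(
  series=[2.6,-2.7,0,0,0,-5,1,5.2,-5.3,0,0,0,-10,1,7.8,-8,0,0,0,-15,1,10.4,-10.7,0,0,0,-20,1,13,-13.4,0,0,0,-26,1,15.6,-16,0,0,0,-31,1,18.2,-18.7,0,0,0,-36,1,20.8,-21.4,0,0,0,-41,1,23.4,-24.1,0,0,0,-46,1,25.8,-26.6,0,0,0,-51,1],
)

```text
time: 1.97
eef_pos: [0.5346, 0.0404, 0.2316]
tcp_rot: [0.815, 0.58, 0.0, 0.0]
contact_force: [0.6, -0.7, 0.2]
opening: -0.002
finger_force: 0.0
```

Emit:
arm_command(
  series=[0,0,0,0,0,0,1,0,0,0,0,0,0,1,0,0,0,0,0,0,1],
)

```text
time: 2.22
eef_pos: [0.5339, 0.0382, 0.2312]
tcp_rot: [0.816, 0.578, -0.0, 0.0]
contact_force: [0.3, -0.1, -0.4]
opening: 0.0
finger_force: 0.0
```

Run:
```python
from h import *
s=telemetry.get_state();print(s["eef_pos"],s["opening"],s["qpos"],s["contact_force"]);print(Ro.from_quat(s["tcp_rot"]).as_matrix().round(3))
W=np.array([.5554,-.0175]);f=np.radians(70.5+40)
print(shift([*(W+.06*np.array([np.cos(f),np.sin(f)])),.11],s))
a=vision.read_camera("wrist");b=vision.read_camera("side")
cv2.imwrite("pics/w.png",np.hstack([a["color"][::1],b["color"]])[:, :,:] if 0 else cv2.resize(np.hstack([a["color"],b["color"]]),(800,300)))
```

```text
[0.53387808 0.03817733 0.2311584 ] 0.0002710301050265334 [-1.18033621e-01 -2.26108439e-02  1.91915835e+00 -5.03601388e-04
  1.24551341e+00  2.20972980e-01] [ 0.28583263 -0.14391873 -0.44934748]
[[ 0.332  0.943 -0.001]
 [ 0.943 -0.332 -0.   ]
 [-0.001 -0.    -1.   ]]
[[ 0.07314527  0.03493482 12.11578834]]
```

View pics/w.png

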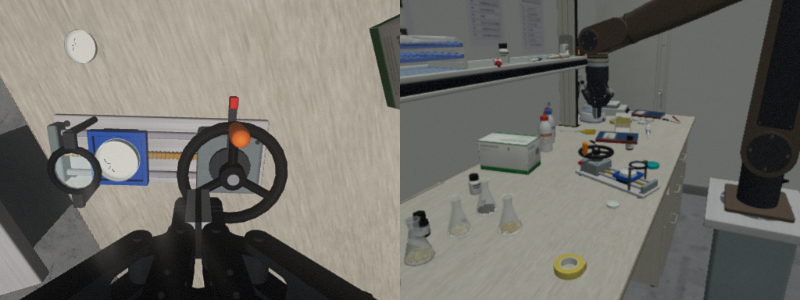

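Wrist view (800x300 picture): handle top (240,138), index (234,103), hub (232,180), shut fingers (198,215) clear of the handle. I'll refine the geometry from this close view.

```bash
cat >> h.py <<'E'
def wrist():
    s=telemetry.get_state(); c=vision.read_camera("wrist")
    T=np.eye(4);T[:3,:3]=Ro.from_quat(s["tcp_rot"]).as_matrix();T[:3,3]=s["eef_pos"]
    M=np.linalg.inv(T@np.array(c["T_tool_cam"]))
    c["rvec"]=cv2.Rodrigues(M[:3,:3])[0];c["tvec"]=M[:3,3]; return c
def blob(c,lo,hi,box=None):
    m=cv2.inRange(cv2.cvtColor(c["color"],cv2.COLOR_BGR2HSV),lo,hi)
    n,l,st,ce=cv2.connectedComponentsWithStats(m); k=1+st[1:,4].argmax(); return st[k],ce[k]
E
python3 - <<'E'
from h import *
c=wrist();W=np.array([.5554,-.0175])
for n,lo,hi,z in(("index",(0,170,90),(4,255,255),.08),("handle",(7,170,110),(16,255,255),.14)):
    st,ce=blob(c,lo,hi);p=onz(c,ce,z);d=p[:2]-W;print(n,st,ce,p,np.linalg.norm(d),np.degrees(np.arctan2(d[1],d[0])))
g=cv2.cvtColor(c["color"],cv2.COLOR_BGR2GRAY)
print("proj centre,handle top, index",proj(c,[[*W,.105],[*(W+.06*np.array([np.cos(np.radians(70.5)),np.sin(np.radians(70.5))])),.144]]))
# hub cap
x=cv2.resize(c["color"][110:310,200:400],(600,600),interpolation=2)
cv2.imwrite("pics/hub.png",x)
E
```

```text
index [294 124  11  14 141] [298.61702128 130.40425532] [0.58431221 0.06123131 0.08      ] 0.08387214079413699 69.83543403303786
handle [294 164  26  24 473] [306.794926   175.53065539] [0.57552778 0.03818107 0.14      ] 0.05920734103009548 70.12592417108277
proj centre,handle top, index [[296.92072061 227.36284122]
 [307.16612415 176.01490643]]
```

View pics/hub.png

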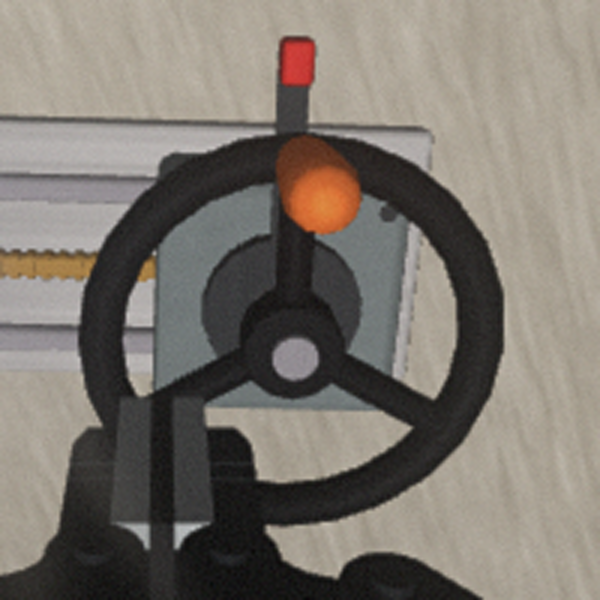

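Hub cap seen at px (298.6,229.4) puts the axis near (0.556,-0.019), with the handle at about 71°. I'll lower behind the handle, then push round.

Emit:
arm_command(
  series=[0,0,2,0,0,0,1,0,0,4,0,0,0,1,0,0,6,0,0,0,1,0,0,8,0,0,0,1,0,0,10,0,0,0,1,0,0,11.5,0,0,0,1,0,0,12,0,0,0,1,0,0,12,0,0,0,1],
)

```text
time: 3.03
eef_pos: [0.5328, 0.0374, 0.1098]
tcp_rot: [0.817, 0.577, -0.001, -0.001]
contact_force: [-0.0, 1.0, -0.0]
opening: -0.0
finger_force: 0.0
```

```bash
cat >> h.py <<'E'
W2=np.array([.556,-.019])
def plan(phis,z=.111):
    f=np.radians(71-np.array(phis,float)); s=telemetry.get_state()
    d=s["eef_pos"][:2]-W2
    print("t",s["time"],"pusher r",np.linalg.norm(d),"phi",71-np.degrees(np.arctan2(d[1],d[0])),"z",s["eef_pos"][2],"F",s["contact_force"].round(1))
    P=np.c_[W2[0]+.06*np.cos(f),W2[1]+.06*np.sin(f),np.full(len(f),z)]
    print(shift(P,s).round(2).tolist())
E
python3 -c "
from h import *
plan(range(-36,0,4))
plan(range(0,40,4))"
```

```text
t 3.0333 pusher r 0.060980547782428556 phi -41.32126186903142 z 0.10983487225858299 F [-0.  1. -0.]
[[0.28, 0.5, -0.12], [0.52, 0.84, -0.12], [0.73, 1.2, -0.12], [0.92, 1.58, -0.12], [1.08, 1.96, -0.12], [1.21, 2.36, -0.13], [1.31, 2.77, -0.13], [1.39, 3.18, -0.13], [1.44, 3.59, -0.13]]
t 3.0333 pusher r 0.060980547782428556 phi -41.32126186903142 z 0.10983487225858299 F [-0.  1. -0.]
[[1.46, 4.01, -0.13], [1.45, 4.43, -0.13], [1.41, 4.85, -0.13], [1.34, 5.26, -0.13], [1.24, 5.67, -0.14], [1.11, 6.07, -0.14], [0.96, 6.46, -0.14], [0.78, 6.84, -0.14], [0.57, 7.2, -0.14], [0.34, 7.55, -0.14]]
```

Emit:
arm_command(
  series=[0.3,0.5,-0.1,0,0,0,1,0.5,0.8,-0.1,0,0,0,1,0.7,1.2,-0.1,0,0,0,1,0.9,1.5,-0.1,0,0,0,1,1.1,1.9,-0.1,0,0,0,1,1.2,2.3,-0.1,0,0,0,1,1.3,2.7,-0.1,0,0,0,1,1.4,3.2,-0.1,0,0,0,1,1.4,3.6,-0.1,0,0,0,1,1.4,3.6,-0.1,0,0,0,1],
)

```text
time: 3.87
eef_pos: [0.5736, 0.0392, 0.1123]
tcp_rot: [0.816, 0.578, 0.0, 0.0]
contact_force: [-0.4, 0.3, 1.0]
opening: -0.001
finger_force: 0.1
```

```bash
python3 -c "
from h import *
plan(range(0,40,4))
c=wrist();cv2.imwrite('pics/w2.png',c['color'])
st,ce=blob(c,(7,170,110),(16,255,255));p=onz(c,ce,.135);d=p[:2]-W2;print(st,ce,p,np.linalg.norm(d),71-np.degrees(np.arctan2(d[1],d[0])))
c=vision.read_camera('top')
st,ce=blob(c,(7,170,110),(16,255,255));p=onz(c,ce,.142);d=p[:2]-W2;print(st,ce,p,np.linalg.norm(d),71-np.degrees(np.arctan2(d[1],d[0])))
"
```

```text
t 3.8667 pusher r 0.06079221198278373 phi -2.1599772433552005 z 0.11228848590035725 F [-0.4  0.3  1. ]
[[-0.07, 0.23, 0.13], [-0.08, 0.65, 0.13], [-0.13, 1.07, 0.13], [-0.2, 1.48, 0.13], [-0.29, 1.89, 0.13], [-0.42, 2.28, 0.13], [-0.57, 2.67, 0.13], [-0.75, 3.05, 0.13], [-0.96, 3.42, 0.13], [-1.19, 3.76, 0.13]]
[289 280  43  23 616] [308.48376623 289.58116883] [0.59419747 0.02778016 0.135     ] 0.06039395144155339 20.232716677135343Traceback (most recent call last):
  File "<string>", line 7, in <module>
    st,ce=blob(c,(7,170,110),(16,255,255));p=onz(c,ce,.142);d=p[:2]-W2;print(st,ce,p,np.linalg.norm(d),71-np.degrees(np.arctan2(d[1],d[0])))
          ~~~~^^^^^^^^^^^^^^^^^^^^^^^^^^^^
  File "h.py", line 21, in blob
    n,l,st,ce=cv2.connectedComponentsWithStats(m); k=1+st[1:,4].argmax(); return st[k],ce[k]
                                                       ~~~~~~~~~~~~~~~^^
ValueError: attempt to get argmax of an empty sequence
```

View pics/w2.png

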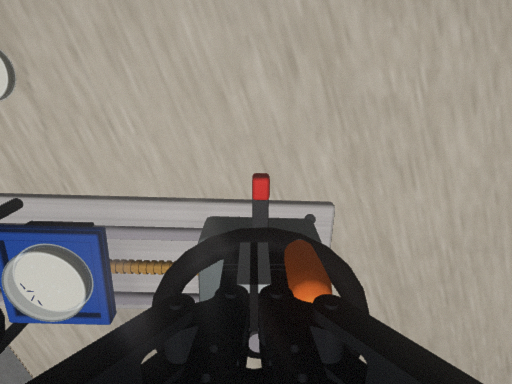

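Handle is being pushed: it stands at φ≈20° (px 308,285), contact on the finger's flat. Continuing the circle.

Emit:
arm_command(
  series=[-0.1,0.2,0.1,0,0,0,1,-0.1,0.6,0.1,0,0,0,1,-0.1,1.1,0.1,0,0,0,1,-0.2,1.5,0.1,0,0,0,1,-0.3,1.9,0.1,0,0,0,1,-0.4,2.3,0.1,0,0,0,1,-0.6,2.7,0.1,0,0,0,1,-0.8,3.0,0.1,0,0,0,1,-1.0,3.4,0.1,0,0,0,1,-1.2,3.8,0.1,0,0,0,1],
)

```text
time: 4.8
eef_pos: [0.605, 0.0153, 0.1112]
tcp_rot: [0.816, 0.578, 0.0, 0.0]
contact_force: [-0.9, 1.4, -0.1]
opening: 0.001
finger_force: 0.9
```

```bash
python3 -c "
from h import *
plan(range(40,80,4))
for a in (76,116,156):
    f=np.radians(np.arange(a+4,a+41,4)+.4);g=np.radians(a+.4)
    print(a,np.c_[6*np.cos(f)-6*np.cos(g),6*np.sin(f)-6*np.sin(g)].round(1).tolist())
"
```

```text
t 4.8 pusher r 0.0597970924651331 phi 35.97107561606556 z 0.11120399703765327 F [-0.9  1.4 -0.1]
[[-0.24, 0.35, 0.02], [-0.52, 0.66, 0.02], [-0.82, 0.95, 0.02], [-1.14, 1.22, 0.02], [-1.47, 1.47, 0.02], [-1.83, 1.7, 0.02], [-2.2, 1.9, 0.02], [-2.58, 2.07, 0.02], [-2.97, 2.22, 0.02], [-3.37, 2.33, 0.02]]
76 [[-0.4, 0.1], [-0.8, 0.1], [-1.2, 0.2], [-1.7, 0.2], [-2.1, 0.1], [-2.5, 0.1], [-2.9, -0.0], [-3.3, -0.1], [-3.7, -0.3], [-4.1, -0.5]]
116 [[-0.4, -0.2], [-0.7, -0.4], [-1.1, -0.7], [-1.4, -0.9], [-1.7, -1.2], [-2.0, -1.5], [-2.2, -1.9], [-2.4, -2.2], [-2.6, -2.6], [-2.8, -3.0]]
156 [[-0.2, -0.4], [-0.3, -0.8], [-0.4, -1.2], [-0.4, -1.6], [-0.5, -2.0], [-0.5, -2.4], [-0.5, -2.9], [-0.4, -3.3], [-0.4, -3.7], [-0.3, -4.1]]
```

Emit:
arm_command(
  series=[-0.2,0.3,0,0,0,0,1,-0.5,0.7,0,0,0,0,1,-0.8,0.9,0,0,0,0,1,-1.1,1.2,0,0,0,0,1,-1.5,1.5,0,0,0,0,1,-1.8,1.7,0,0,0,0,1,-2.2,1.9,0,0,0,0,1,-2.6,2.1,0,0,0,0,1,-3.0,2.2,0,0,0,0,1,-3.4,2.3,0,0,0,0,1],
)

```text
time: 5.63
eef_pos: [0.6151, -0.0246, 0.1114]
tcp_rot: [0.816, 0.578, 0.0, 0.0]
contact_force: [1.8, 3.0, -0.1]
opening: 0.002
finger_force: 1.1
```

Emit:
arm_command(
  series=[-0.4,0.1,0,0,0,0,1,-0.8,0.1,0,0,0,0,1,-1.2,0.2,0,0,0,0,1,-1.7,0.2,0,0,0,0,1,-2.1,0.1,0,0,0,0,1,-2.5,0.1,0,0,0,0,1,-2.9,0,0,0,0,0,1,-3.3,-0.1,0,0,0,0,1,-3.7,-0.3,0,0,0,0,1,-4.1,-0.5,0,0,0,0,1],
)

```text
time: 6.47
eef_pos: [0.5966, -0.0617, 0.1115]
tcp_rot: [0.816, 0.578, 0.0, 0.001]
contact_force: [2.7, 0.4, 1.0]
opening: 0.001
finger_force: 1.1
```

```bash
cat >> h.py <<'E'
def carr():
    # carriage distance along the track from the wheel axis, side view (z=.05)
    c=vision.read_camera("side");h=cv2.cvtColor(c["color"],cv2.COLOR_BGR2HSV);m=cv2.inRange(h,(105,180,80),(125,255,255))
    m[:205]=0;m[250:]=0;m[:,:250]=0;m[:,340:]=0
    x=cv2.findNonZero(m); return x.reshape(-1,2).mean(0) if x is not None else None
E
python3 -c "
from h import *
plan(range(120,160,4))
print(carr())
c=wrist();
st,ce=blob(c,(7,170,90),(16,255,255));p=onz(c,ce,.13);d=p[:2]-W2;print(st,ce,p,np.linalg.norm(d),71-np.degrees(np.arctan2(d[1],d[0])))
"
```

```text
t 6.4667 pusher r 0.058974711686254726 phi 117.43940717919482 z 0.11154379180934276 F [2.7 0.4 1. ]
[[-0.28, -0.04, 0.05], [-0.64, -0.26, 0.05], [-0.98, -0.5, 0.05], [-1.3, -0.77, 0.05], [-1.61, -1.05, 0.05], [-1.89, -1.36, 0.05], [-2.15, -1.69, 0.05], [-2.39, -2.04, 0.05], [-2.6, -2.4, 0.05], [-2.78, -2.77, 0.05]]
[296.76923077 227.39102564]
[218 284   1   3   3] [218. 285.] [ 0.57866398 -0.06086584  0.13      ] 0.04760676687643344 132.5712006701495
```

Emit:
arm_command(
  series=[-0.3,0,0,0,0,0,1,-0.6,-0.3,0,0,0,0,1,-1.0,-0.5,0,0,0,0,1,-1.3,-0.8,0,0,0,0,1,-1.6,-1.0,0,0,0,0,1,-1.9,-1.4,0,0,0,0,1,-2.2,-1.7,0,0,0,0,1,-2.4,-2.0,0,0,0,0,1,-2.6,-2.4,0,0,0,0,1,-2.8,-2.8,0,0,0,0,1],
)

```text
time: 7.4
eef_pos: [0.5606, -0.0787, 0.1115]
tcp_rot: [0.816, 0.578, -0.0, 0.0]
contact_force: [2.1, 0.2, 0.9]
opening: -0.001
finger_force: 1.0
```

Emit:
arm_command(
  series=[-0.2,-0.4,0,0,0,0,1,-0.3,-0.8,0,0,0,0,1,-0.4,-1.2,0,0,0,0,1,-0.4,-1.6,0,0,0,0,1,-0.5,-2.0,0,0,0,0,1,-0.5,-2.4,0,0,0,0,1,-0.5,-2.9,0,0,0,0,1,-0.4,-3.3,0,0,0,0,1,-0.4,-3.7,0,0,0,0,1,-0.3,-4.1,0,0,0,0,1],
)

```text
time: 8.23
eef_pos: [0.5207, -0.0675, 0.1113]
tcp_rot: [0.816, 0.578, -0.0, 0.0]
contact_force: [0.8, -1.8, 1.0]
opening: 0.003
finger_force: 1.0
```

```bash
python3 -c "
from h import *
plan(range(200,240,4))
a=236
f=np.radians(np.arange(a+4,a+41,4)+.4);g=np.radians(a+.4)
print(a,np.c_[6*np.cos(f)-6*np.cos(g),6*np.sin(f)-6*np.sin(g)].round(1).tolist())
print(carr())
c=wrist();d=vision.read_camera('side')
cv2.imwrite('pics/w3.png',np.hstack([cv2.resize(c['color'],(400,300)),cv2.resize(d['color'][150:270,200:360],(400,300))]))
"
```

```text
t 8.2333 pusher r 0.059996217428637075 phi 197.0700875476557 z 0.11132100073801592 F [ 0.8 -1.8  1. ]
[[0.1, -0.29, 0.03], [0.25, -0.68, 0.03], [0.43, -1.06, 0.03], [0.64, -1.42, 0.03], [0.87, -1.77, 0.03], [1.12, -2.1, 0.03], [1.4, -2.42, 0.03], [1.7, -2.71, 0.03], [2.02, -2.98, 0.03], [2.36, -3.23, 0.03]]
236 [[0.4, -0.2], [0.7, -0.4], [1.1, -0.6], [1.5, -0.7], [1.9, -0.8], [2.3, -0.9], [2.7, -1.0], [3.2, -1.0], [3.6, -1.0], [4.0, -1.0]]
[299.78125 228.275  ]
```

View pics/w3.png

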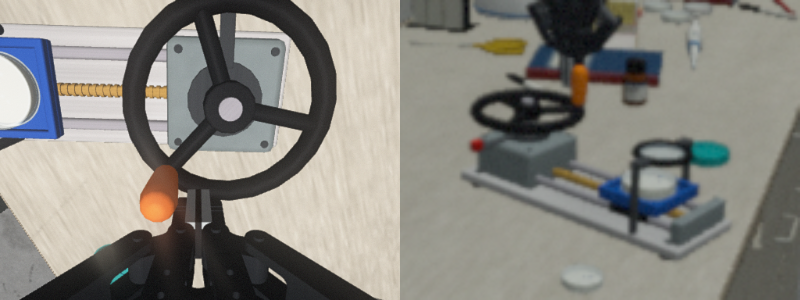

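Wrist (left): handle (158,190) ahead of the fingers, at about φ≈220°; carriage and dish advance, dish in its pocket. Continuing.

Emit:
arm_command(
  series=[0.1,-0.3,0,0,0,0,1,0.2,-0.7,0,0,0,0,1,0.4,-1.1,0,0,0,0,1,0.6,-1.4,0,0,0,0,1,0.9,-1.8,0,0,0,0,1,1.1,-2.1,0,0,0,0,1,1.4,-2.4,0,0,0,0,1,1.7,-2.7,0,0,0,0,1,2.0,-3.0,0,0,0,0,1,2.4,-3.2,0,0,0,0,1],
)

```text
time: 9.22
eef_pos: [0.4985, -0.0338, 0.1112]
tcp_rot: [0.816, 0.578, -0.0, -0.0]
contact_force: [-0.4, -2.7, -0.2]
opening: 0.002
finger_force: 1.0
```

Emit:
arm_command(
  series=[0.4,-0.2,0,0,0,0,1,0.7,-0.4,0,0,0,0,1,1.1,-0.6,0,0,0,0,1,1.5,-0.7,0,0,0,0,1,1.9,-0.8,0,0,0,0,1,2.3,-0.9,0,0,0,0,1,2.7,-1.0,0,0,0,0,1,3.2,-1.0,0,0,0,0,1,3.6,-1.0,0,0,0,0,1,4.0,-1.0,0,0,0,0,1],
)

```text
time: 10.05
eef_pos: [0.503, 0.0072, 0.1113]
tcp_rot: [0.816, 0.578, -0.0, 0.0]
contact_force: [-1.1, -2.6, -0.3]
opening: 0.001
finger_force: 1.2
```

```bash
python3 -c "
from h import *
plan(list(range(280,312,4))+[311,313])
c=wrist()
st,ce=blob(c,(7,170,90),(16,255,255));p=onz(c,ce,.13);d=p[:2]-W2;print(st,ce,p,np.linalg.norm(d),71-np.degrees(np.arctan2(d[1],d[0])))
"
```

```text
t 10.05 pusher r 0.059094071862214034 phi -82.67204754614698 z 0.1113124348685871 F [-1.1 -2.6 -0.3]
[[0.29, -0.05, 0.03], [0.7, 0.03, 0.03], [1.1, 0.15, 0.03], [1.5, 0.29, 0.03], [1.88, 0.45, 0.03], [2.25, 0.65, 0.03], [2.61, 0.87, 0.03], [2.95, 1.11, 0.03], [3.19, 1.31, 0.03], [3.35, 1.45, 0.03]]
[ 244  204   49   64 2116] [269.10349716 239.07136106] [0.51471367 0.02282269 0.13      ] 0.05876817291322794 -63.63023769838176
```

Emit:
arm_command(
  series=[0.3,0,0,0,0,0,1,0.7,0,0,0,0,0,1,1.1,0.1,0,0,0,0,1,1.5,0.3,0,0,0,0,1,1.9,0.5,0,0,0,0,1,2.2,0.6,0,0,0,0,1,2.6,0.9,0,0,0,0,1,2.9,1.1,0,0,0,0,1,3.2,1.3,0,0,0,0,1,3.2,1.3,0,0,0,0,1],
)

```text
time: 10.93
eef_pos: [0.5265, 0.0332, 0.1114]
tcp_rot: [0.816, 0.578, 0.001, -0.0]
contact_force: [-0.5, -0.2, -0.1]
opening: -0.001
finger_force: 0.3
```

```bash
python3 -c "
from h import *
plan(list(range(313,338,2)))
for i in (0,1):
    c=wrist()
    st,ce=blob(c,(7,170,90),(16,255,255));print(st,ce)
    st,ci=blob(c,(0,170,80),(4,255,255));print('index',st,ci)
    for z in (.12,.13,.14):
        p=onz(c,ce,z);d=p[:2]-W2;print(p,np.linalg.norm(d),71-np.degrees(np.arctan2(d[1],d[0])))
cv2.imwrite('pics/w4.png',c['color'])
"
```

```text
t 10.9333 pusher r 0.05996707263596921 phi -48.48168080966573 z 0.11136746594615766 F [-0.5 -0.2 -0.1]
[[0.12, 0.1, 0.04], [0.27, 0.25, 0.04], [0.42, 0.39, 0.04], [0.56, 0.55, 0.04], [0.69, 0.71, 0.04], [0.82, 0.87, 0.04], [0.95, 1.04, 0.04], [1.07, 1.21, 0.04], [1.18, 1.39, 0.04], [1.28, 1.57, 0.04], [1.38, 1.76, 0.04], [1.48, 1.94, 0.04], [1.56, 2.13, 0.04]]
[ 276  211   50   69 2388] [298.91834171 248.80150754]
index [329 140  19  24 385] [338.17142857 151.93766234]
[0.54843804 0.03432929 0.12      ] 0.05386275564347607 -27.070594425508475
[0.54878821 0.04006351 0.13      ] 0.059502166903497675 -25.961490579096292
[0.54913837 0.04579772 0.14      ] 0.06516001079034751 -25.044698100375285
[ 276  214   50   66 2400] [299.28833333 248.50958333]
index [329 140  19  24 383] [338.45169713 151.96083551]
[0.54846985 0.0344446  0.12      ] 0.05397247758866597 -27.01997444239737
[0.54880414 0.04016903 0.13      ] 0.05960499006944394 -25.933992580902
[0.54913843 0.04589347 0.14      ] 0.06525521528298155 -25.035795821483475
```

View pics/w4.png

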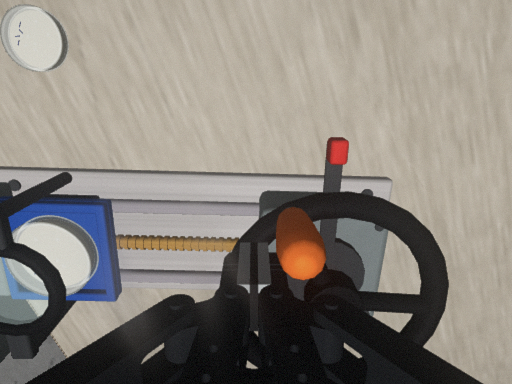

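Wrist view: handle (300,248), index (338,152); handle is about 26° short of the mark. Slow final approach with a stop short.

Emit:
arm_command(
  series=[0.1,0.1,0,0,0,0,1,0.3,0.2,0,0,0,0,1,0.4,0.4,0,0,0,0,1,0.6,0.6,0,0,0,0,1,0.7,0.7,0,0,0,0,1,0.8,0.9,0,0,0,0,1,0.9,1.0,0,0,0,0,1,1.1,1.2,0,0,0,0,1,1.2,1.3,0,0,0,0,1,1.2,1.3,0,0,0,0,1],
)

```text
time: 11.87
eef_pos: [0.5424, 0.04, 0.1113]
tcp_rot: [0.816, 0.578, 0.0, -0.0]
contact_force: [-1.3, -0.2, -0.4]
opening: 0.001
finger_force: 0.4
```

```bash
cat >> h.py <<'E'
def look(name):
    c=wrist()
    st,ce=blob(c,(7,170,90),(16,255,255));st2,ci=blob(c,(0,170,80),(4,255,255));print(st,ce,ci)
    for q,z in((ce,.13),(ci,.08)):
        p=onz(c,q,z);d=p[:2]-W2;print(p,np.linalg.norm(d),71-np.degrees(np.arctan2(d[1],d[0])))
    cv2.imwrite("pics/"+name,c["color"]); return c
E
python3 -c "
from h import *
plan([331,333,334,335,336,337,338,339])
look('w5.png')
"
```

```text
t 11.8667 pusher r 0.06055706982119079 phi -31.976456399441318 z 0.11129316160390747 F [-1.3 -0.2 -0.4]
[[0.11, 0.3, 0.03], [0.21, 0.48, 0.03], [0.26, 0.57, 0.03], [0.31, 0.67, 0.03], [0.35, 0.76, 0.03], [0.39, 0.86, 0.03], [0.43, 0.96, 0.03], [0.47, 1.05, 0.03]]
[ 285  237   49   57 1978] [307.87310415 266.6314459 ] [313.528 172.808]
[0.5658768  0.03716423 0.13      ] 0.05702606478867391 -9.026193274702905
[0.5843399  0.06111674 0.08      ] 0.08498142212520422 0.48034734635423604
```

Emit:
arm_command(
  series=[0,0.1,0,0,0,0,1,0.1,0.2,0,0,0,0,1,0.1,0.3,0,0,0,0,1,0.2,0.4,0,0,0,0,1,0.2,0.5,0,0,0,0,1,0.2,0.5,0,0,0,0,1,0.2,0.5,0,0,0,0,1],
)

```text
time: 12.5
eef_pos: [0.5476, 0.04, 0.1113]
tcp_rot: [0.816, 0.578, 0.0, 0.0]
contact_force: [-0.5, 1.1, -0.9]
opening: 0.001
finger_force: 0.5
```

```bash
python3 -c "
from h import *
plan([328,333,334,335,336,337,338,339])
look('w6.png')
"
```

```text
t 12.5 pusher r 0.059566718561691705 phi -27.099952405658968 z 0.11132260948742656 F [-0.5  1.1 -0.9]
[[-0.22, -0.46, 0.03], [0.04, -0.01, 0.03], [0.09, 0.08, 0.03], [0.14, 0.18, 0.03], [0.18, 0.27, 0.03], [0.22, 0.37, 0.03], [0.26, 0.46, 0.03], [0.3, 0.56, 0.03]]
[ 285  239   49   57 1929] [308.02021773 269.27475376] [304.64917127 175.52762431]
[0.57076672 0.03580019 0.13      ] 0.056754880975444934 -3.9190070093142992
[0.58444633 0.06118273 0.08      ] 0.08507916542438082 0.5330927979962183
```

Emit:
arm_command(
  series=[-0.3,-0.6,0,0,0,0,1,-0.6,-1.2,0,0,0,0,1,-0.6,-1.2,-1,0,0,0,1,-0.6,-1.2,-3,0,0,0,1,-0.6,-1.2,-6,0,0,0,1,-0.6,-1.2,-9,0,0,0,1,-0.6,-1.2,-12,0,0,0,1,-0.6,-1.2,-12,0,0,0,1,-0.6,-1.2,-12,0,0,0,1,-0.6,-1.2,-12,0,0,0,1],
)

```text
time: 13.38
eef_pos: [0.5338, 0.0382, 0.2315]
tcp_rot: [0.816, 0.578, 0.0, 0.0]
contact_force: [0.5, -0.4, -0.9]
opening: -0.004
finger_force: 0.0
```

```bash
python3 -c "
from h import *
print(telemetry.get_state()['eef_pos'])
for i in range(3):
    c=wrist()
    for n,lo,hi,z in(('index',(0,170,90),(4,255,255),.08),('handle',(7,170,110),(16,255,255),.14)):
        st,ce=blob(c,lo,hi);p=onz(c,ce,z);d=p[:2]-W2;print(n,st,ce,p,np.linalg.norm(d),71-np.degrees(np.arctan2(d[1],d[0])))
cv2.imwrite('pics/hub2.png',cv2.resize(c['color'][110:310,200:400],(600,600),interpolation=2))
"
```

```text
[0.5337894  0.03821118 0.23147133]
index [294 124  11  15 141] [298.93617021 131.43262411] [0.58441667 0.06124295 0.08      ] 0.0851260093795603 0.5007294663827366
handle [288 165  26  24 467] [300.5503212  176.73019272] [0.57093762 0.03976665 0.14      ] 0.06063539497427106 -4.73828135670604
index [295 125  11  15 143] [300.         131.53146853] [0.58438084 0.06117362 0.08      ] 0.08504870158970396 0.4935686872506295
handle [289 166  26  24 469] [301.77185501 177.07889126] [0.57098388 0.03968057 0.14      ] 0.06056340736774403 -4.675804352574261
index [296 125  10  15 142] [300.52816901 131.71126761] [0.58439712 0.06102448 0.08      ] 0.08491357072917266 0.5375035671970778
handle [290 166  26  24 472] [302.28389831 177.31567797] [0.57099396 0.03961502 0.14      ] 0.06050238841558941 -4.651198329650143
```

View pics/hub2.png

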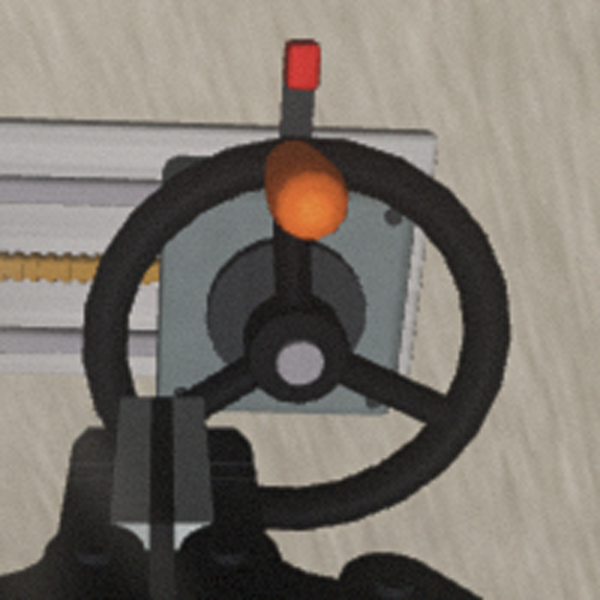

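Handle (crop 308,207) is 4.6° short of its starting bearing; the index (303,65) has not changed. I'll go back down and nudge the rest.

Emit:
arm_command(
  series=[0,0,2,0,0,0,1,0,0,5,0,0,0,1,0,0,8,0,0,0,1,0,0,11,0,0,0,1,0,0,12,0,0,0,1,0,0,12,0,0,0,1,0.3,0.5,12,0,0,0,1,0.4,0.9,12,0,0,0,1,0.4,0.9,12,0,0,0,1],
)

```text
time: 14.28
eef_pos: [0.5467, 0.0388, 0.114]
tcp_rot: [0.816, 0.578, 0.002, 0.002]
contact_force: [0.2, -0.0, -0.0]
opening: 0.004
finger_force: 0.0
```

```bash
python3 -c "
from h import *
plan([333,334,335,336,337,337.4])
"
```

```text
t 14.2833 pusher r 0.058506514423943605 phi -28.127355330941427 z 0.11401312896459764 F [ 0.2 -0.  -0. ]
[[0.19, 0.03, 0.3], [0.23, 0.12, 0.3], [0.28, 0.22, 0.3], [0.32, 0.31, 0.3], [0.37, 0.41, 0.3], [0.38, 0.45, 0.3]]
```

Emit:
arm_command(
  series=[0,0.1,0,0,0,0,1,0.1,0.1,0,0,0,0,1,0.1,0.2,0,0,0,0,1,0.2,0.2,0,0,0,0,1,0.2,0.3,0,0,0,0,1,0.2,0.3,0,0,0,0,1,0.2,0.4,0,0,0,0,1,0.2,0.4,0,0,0,0,1,0.2,0.4,0,0,0,0,1],
)

```text
time: 15.03
eef_pos: [0.5481, 0.0397, 0.1113]
tcp_rot: [0.816, 0.578, -0.0, -0.0]
contact_force: [-0.9, 0.8, 0.2]
opening: 0.003
finger_force: 0.8
```

```bash
python3 -c "
from h import *
plan([337.4])
look('w7.png')
s=telemetry.get_state();R=Ro.from_quat(s['tcp_rot']).as_matrix()
print('pusher in tool axes',(s['eef_pos']-[*W2,0])@R)"
```

```text
t 15.0333 pusher r 0.059207465754834564 phi -26.698118524409395 z 0.11125355603050044 F [-0.9  0.8  0.2]
[[0.25, 0.35, 0.03]]
[ 285  241   49   55 1925] [307.87220779 269.32831169] [303.8953168 175.3553719]
[0.57118629 0.03556377 0.13      ] 0.056637697084157605 -3.446955773201978
[0.58448954 0.06116219 0.08      ] 0.08507426169197939 0.565145984656084
pusher in tool axes [ 0.0527035  -0.02706935 -0.11121527]
```

Emit:
arm_command(
  series=[0,0.1,0,0,0,0,1,0,0.1,0,0,0,0,1,0.1,0.2,0,0,0,0,1,0.1,0.2,0,0,0,0,1,0.1,0.3,0,0,0,0,1,0.2,0.3,0,0,0,0,1,0.2,0.35,0,0,0,0,1,0.2,0.35,0,0,0,0,1,0.2,0.35,0,0,0,0,1],
)

```text
time: 15.83
eef_pos: [0.5524, 0.0404, 0.1113]
tcp_rot: [0.816, 0.578, 0.0, -0.0]
contact_force: [-1.3, 1.0, 0.7]
opening: -0.0
finger_force: 0.7
```

```bash
python3 -c "
from h import *
plan([337.4])
look('w8.png')
s=telemetry.get_state();R=Ro.from_quat(s['tcp_rot']).as_matrix()
print('pusher in tool axes',(s['eef_pos']-[*W2,0])@R)"
```

```text
t 15.8333 pusher r 0.05950247349597882 phi -22.471505231241267 z 0.1112928725927737 F [-1.3  1.   0.7]
[[0.04, -0.03, 0.03]]
[ 285  246   49   54 1836] [307.92374728 273.65795207] [296.70165746 179.01657459]
[0.57489468 0.03410666 0.13      ] 0.056367780485335355 0.5849196070350473
[0.58445538 0.06114302 0.08      ] 0.08504476136002276 0.5477855968937604
pusher in tool axes [ 0.05482095 -0.02312182 -0.11129681]
```

Emit:
arm_command(
  series=[-0.3,-0.6,0,0,0,0,1,-0.7,-1.3,0,0,0,0,1,-0.8,-1.6,-1,0,0,0,1,-0.8,-1.6,-3,0,0,0,1,-0.8,-1.6,-6,0,0,0,1,-0.8,-1.6,-9,0,0,0,1,-0.8,-1.6,-12,0,0,0,1,-0.8,-1.6,-12,0,0,0,1,-0.8,-1.6,-12,0,0,0,1,-0.8,-1.6,-12,0,0,0,1],
)

```text
time: 16.72
eef_pos: [0.5341, 0.0381, 0.2313]
tcp_rot: [0.816, 0.578, 0.0, 0.0]
contact_force: [-0.3, 0.1, -0.2]
opening: 0.0
finger_force: 0.0
```

```bash
python3 -c "
from h import *
print(telemetry.get_state()['eef_pos'])
for i in range(2):
    c=wrist()
    for n,lo,hi,z in(('index',(0,170,90),(4,255,255),.08),('handle',(7,170,110),(16,255,255),.14)):
        st,ce=blob(c,lo,hi);p=onz(c,ce,z);d=p[:2]-W2;print(n,ce,p,np.linalg.norm(d),71-np.degrees(np.arctan2(d[1],d[0])))
d=vision.read_camera('side')
cv2.imwrite('pics/fin.png',np.hstack([cv2.resize(c['color'],(400,300)),cv2.resize(d['color'][150:270,200:360],(400,300))]))
"
```

```text
[0.53405692 0.03805247 0.23134866]
index [298.56028369 131.46099291] [0.5843056  0.06120664 0.08      ] 0.08505475795273826 0.4383675453192666
handle [306.12258065 176.46021505] [0.57517437 0.0384735  0.14      ] 0.06058762082826238 -0.5502116866034612
index [299.6056338  131.35211268] [0.58439121 0.06128537 0.08      ] 0.08515751115002335 0.47505268321181404
handle [307.19402985 176.90618337] [0.57514577 0.03832271 0.14      ] 0.060435531609700714 -0.5306917659724206
```

View pics/fin.png

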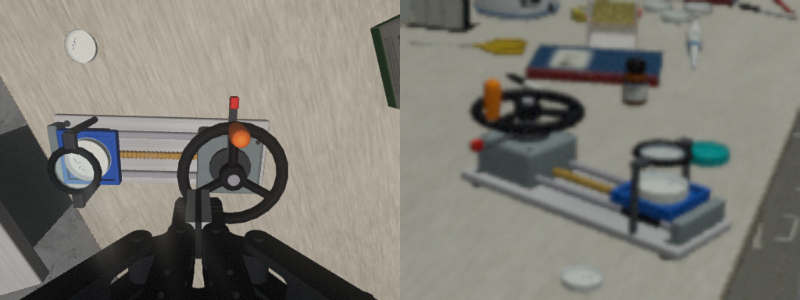

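The handle (240,138) is over the index within about 0.4° of its start, and the dish sits in its pocket under the lens (88,160). Bottle unmoved. I'll move clear and hand in.

Emit:
arm_command(
  series=[0,0,-2,0,0,0,1,0,0,-4,0,0,0,1,0,0,-6,0,0,0,1,0,0,-8,0,0,0,1,0,0,-8,0,0,0,1,0,0,-8,0,0,0,1,0,0,-8,0,0,0,1],
)

```text
time: 17.45
eef_pos: [0.5339, 0.0381, 0.3093]
tcp_rot: [0.816, 0.578, -0.001, -0.001]
contact_force: [-1.2, 0.1, 0.0]
opening: 0.003
finger_force: 0.0
```

```bash
python3 -c "
from h import *
print(ctrl.sign_off())"
```

```text
the job is handed in; nothing more can be done
None
```

The wheel went one full clockwise turn, ending with the handle about 0.4° short of where it started over the index by my camera measurement; the dish is in its pocket under the lens, the arm is clear, and the job was handed in at about 17.5 s.

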